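# Clock the portafilter spout

### The job

The portafilter lies upside down in the leaning tamping stand with its steel single-outlet spout on top, less than one turn short. Screw the spout on clockwise (as seen looking down onto it) until its outlet arm points straight away from the portafilter's handle, and stop there without going clearly past, because nothing stops it and more would crush the seal. Let go of it, and leave everything else on the counter where it stands.

Things in the scene. Friction and masses are not known exactly. Their poses are not given: they have to be found in the camera images.
- stand: Black plastic tamping stand, fixed, base plate 170 x 130 x 14 mm. Origin on the counter, under the base (10 mm to -x of its centre); z up. Its 110 x 100 mm bed leans 0.56 rad (32 deg): its face looks up and to the stand's -x along A = (-sin 0.56, 0, cos 0.56). On it lies, fixed, an upside-down steel portafilter with its axis along A.
- bed (a point): Centre of the leaning bed's face, on the spout's axis, at (20, 0, 62) mm in the stand frame; axes as the stand's. From here along A the portafilter's head (70 mm diameter) reaches 44 mm and its domed bottom 57 mm.
- handle_end (a point): Outer end of the portafilter's black handle: 173 mm from the axis to the stand's +y, level; axes as the stand's. The handle is 29 mm thick and begins 58 mm from the axis; its centre line lies 25 mm above the bed's face.
- spout (a joint): Turn of the spout on its thread about A, rad: grows when screwed on (clockwise looking down onto it), 0 when the outlet arm points straight away from the handle (stand's -y). Starts between -4.9 and -2.4, limits -6.1 and 1.6 (no stop near 0). Stiff: resists with 0.10 N m, rising to about 0.16 at 0, and stays where it is left.
- spout_grip (a point): On the spout's axis, 92 mm along A from the bed's face at joint 0 (3 mm per turn higher when unscrewed). Its frame turns with the spout: z along A, -y along the arm. The spout is a steel bar with two flat sides 24 mm apart (square to its x), from 22 mm below this point to 12 mm above, y from +22 (blunt end) to -53 mm (arm). Below: a 24 mm round neck, then the head 35 mm below.
- spout_mouth (a point): Centre of the outlet's mouth, a 20 mm tube standing 12 mm above the bar near the arm's end: at (0, -41, 24.5) mm in spout_grip's frame.
- pourer: Bystander: matte white ceramic pourer, about 88 mm diameter and 100 mm high, with spout and handle, 145 mm over all in its y; origin at the centre of its underside.
- glass_cup: Bystander: smoke-tinted glass cup, 72 mm diameter, 85 mm high; origin at the centre of its underside.
- dosing_cup: Bystander: small steel dosing cup, 58 mm diameter, 52 mm high; origin at the centre of its underside.
- tamper: Bystander: steel tamper standing on its 58 mm face, 88 mm high; origin at the centre of its underside.
- jug: Bystander: steel milk jug, 80 mm diameter, 100 mm high, with a handle; origin at the centre of its underside.
- brush: Bystander: counter brush, 170 mm long, lying flat; origin under its middle.
- jar: Bystander: smoke-tinted glass jar with a wooden cap, 84 mm diameter, 130 mm high; origin at the centre of its underside.

How it is judged (in metres and radians):
At the end, for the whole second after the job is handed in: The spout is at rest with its outlet arm pointing straight away from the portafilter's handle (spout joint within 0.1 rad of 0) (value of joint spout between -0.1 and 0.1 rad and velocity of joint spout between -0.05 and 0.05 rad/s); the robot touches nothing.
It fails at once if the spout was screwed clearly past its mark (more than 0.25 rad beyond) (value of joint spout above 0.25 rad).
It fails at once if one of the loose things on the counter was moved more than 20 mm (distance of any of pourer, glass_cup, dosing_cup, tamper, jug, brush, jar from where it was at the start of the episode above 0.02 m).
It also fails if it takes over 64 s, if anything falls off the work surface, if the arm or the gripper's body presses on something with over 40 N, if the wrist force passes 120 N, or if a joint passes its speed limit or range.

### The arm

A 6-joint arm with a two-finger parallel gripper is mounted at the origin on the work surface. World frame = base frame: x ahead of the robot, y to its left, z up, the work surface at z = 0. Lengths are in m, angles in degrees, forces in N, time in s.
With the tool pointing down it reaches from about 0.375 to 0.9 m from the base axis. Payload 3.1 kg.
Tool frame: the origin (TCP) lies on the centre line of the jaws, within the pads' length; the fingertips stand 25 mm ahead of it and the grasp point (between the pads) lies 6 mm ahead of it; z points along the fingers, y is the line along which they close (so a half turn about z gives the same grasp; the last joint's range is limited). The gripper opens to 87 mm and grips with 3 to 60 N. Pads are 19 mm wide; open, the fingers measure 117 mm over their backs; the gripper's body (75 mm by 190 mm) begins 51 mm behind the grasp point.
Start: joints at [-87.405, 30.224, 82.088, -0, 67.689, -10.227], TCP at [0.139, -0.609, 0.248] pointing down, gripper open.
Joint ranges: [-176.69, 176.69], [-43.24, 126.21], [12.49, 139.97], [-82, 262], [0, 151.66], [-163.58, 163.58]. Speed limits (degrees/s): [159.86, 159.86, 180, 180, 180, 180].

### API

Orientations are given as a 3x3 rotation matrix whose columns are the frame's x, y, z axes.
In Python, from rig import bot, cams, models gives the robot as it stands. The module is installed in compiled form; this text tells all that it offers.
- The arm moves only by the shell command python3 -m handwheel 'ROWS' [OPENING]. ROWS is JSON, a list of rows, each a list of 6 numbers: the shift along the world's x, y, z each as a share of 1 m, from -1 to 1, then the turn, a rotation vector about the world's x, y, z each as a share of 2 rad, from -1 to 1. In form: [[dx, dy, dz, wx, wy, wz], ...]. A call has exactly 8 rows; each row is the pose to reach, as a shift and turn from the pose commanded when the call began; what a row does not reach only later rows make up. A row lasts 1/12 s, in which the tool goes at most 41.7 mm and 7.16 degrees, less where a joint would pass 70% of its speed; a pose out of reach is approached as far as the arm can. A call with a number of a shift or a turn outside -1 to 1 is refused whole. A call with a gripper value outside its range is refused whole. OPENING is the opening, from -1 (shut) to 1 (fully open), so that 0 is half open, set as the call begins (- or left out, the last holds). The fingers move at their own pace and stop on an object; the grip force is fixed at half the most. Time passes only in rows, so rows that repeat a pose let the fingers close, or fill a call up. It gives the time, the measured TCP pose, the force, the opening and the grip force at its end, in the units of the state.
- bot.read_state(): the state, without advancing time (a new reading comes with each control period).
- cams.capture(name): name is "scene" or "side" or "wrist"; returns (picture, depth): 480x640x3 uint8, blue, green, red; 480x640 float32, m along the optical axis (not along the pixel's ray), 0 where there is no reading.
- cams.calibration(name): a dict with "mtx" (3x3 intrinsics, pixels), "R" (3x3) and "t" (3): a world point X has camera coordinates R X + t; the wrist camera has in their place "tool_from_camera" (4x4, takes a point from camera to tool coordinates, whose origin is the TCP and whose axes are the flange's). Camera axes: x right, y down, z forward; pixel columns grow to the right and rows downward; lengths in m; the calibration is good to about 2 mm. A picture is of the moment at which its call begins: read the wrist's pose just before it. calibration takes no time and is no camera call.
- bot.hand_in(): hands the job in; it is judged then, once.
Trained networks look in the newest picture that a camera, given by its name, has taken for a name from the list of things; names that differ only in an ending like _2 or _b are one class to them, and where a whole thing is asked for, a point or a joint stands for the part that bears it (a point fixed in the world has none). Each returns a list of dicts, best first, with "conf" (0 to 1); they miss things now and then, are a little off and sometimes report something else, mostly with a low value. They report only what shows in the picture. A call takes as long as a camera call.
- models.spot_in(query, camera): "position" ([column, row] in pixels, amid what is visible of it).
- models.tip_of(query, camera): "position" ([column, row] in pixels: a listed point, or the origin of a listed thing).
The state is a dict: "time_s": time; "joint_positions": joint angles; "qvel": joint speeds; "tau": joint torques, N m; "position": TCP position; "tcp_rot": TCP orientation; "force": force on the tool from outside, world axes, zero at the start; "moment": the same for the moment, N m; "opening": opening from 0.0 (shut) to 1.0 (fully open); "grasp_force": force on a finger pad.
Only numpy, scipy, OpenCV 4.12 (cv2) and the standard library are available. Lean on these libraries where they do the work, as an engineer would, in place of code of your own. Each camera call takes 0.05 s, during which the arm holds its last target. There are 200 camera calls.

## Working session

There is one attempt and no reset: what is moved stays moved. The work goes in short steps, Python scripts to look and compute and a shell command to move; the robot and the scene stay as the last step left them, time stands still between calls to the robot, and variables do not carry over. Pictures are saved under pics/ and viewed, at most 10 in all, crops included, and the job is handed in when it is done.

```bash
mkdir -p pics; cat > h.py <<'E'
import numpy as np,cv2
from rig import bot,cams,models
def pose(name):
    c=cams.calibration(name)
    if 'R' in c: return np.array(c['mtx']),np.array(c['R']),np.array(c['t']).ravel()
    s=bot.read_state();T=np.eye(4);T[:3,:3]=s['tcp_rot'];T[:3,3]=s['position']
    M=np.linalg.inv(T@np.array(c['tool_from_camera']))
    return np.array(c['mtx']),M[:3,:3],M[:3,3]
def unproj(P,uv,d):
    K,R,t=P
    return R.T@(np.linalg.inv(K)@np.array([uv[0],uv[1],1])*d-t)
def proj(P,X):
    K,R,t=P;q=K@(R@np.array(X)+t);return q[:2]/q[2]
E
python3 - <<'E'
from h import *
for n in ['scene','side']:
    P=pose(n);im,d=cams.capture(n);cv2.imwrite(f'pics/{n}0.png',im)
    np.save(f'{n}d.npy',d)
    for q in ['stand','bed','handle_end','spout','spout_grip','spout_mouth','pourer','glass_cup','dosing_cup','tamper','jug','brush','jar']:
        for f in (models.tip_of,):
            try:r=f(q,n)
            except Exception as e: print(q,e);continue
            for x in r[:2]:
                u,v=x['position'];i,j=int(np.clip(v,0,479)),int(np.clip(u,0,639))
                print(n,q,np.round([u,v]),round(x['conf'],2),np.round(unproj(P,(u,v),d[i,j]),3))
E
```

```text
scene stand [311. 269.] 0.92 [ 0.646 -0.023  0.079]
scene stand [314. 260.] 0.62 [ 0.629 -0.011  0.089]
scene bed [315. 260.] 0.65 [ 0.631 -0.01   0.094]
scene bed [302. 231.] 0.58 [ 0.58  -0.036  0.157]
scene handle_end [363. 228.] 0.79 [0.539 0.138 0.088]
spout it knows: bed, brush, dosing_cup, glass_cup, handle_end, jar, jug, pourer, spout_grip, spout_mouth, stand, tamper
scene spout_grip [303. 228.] 0.7 [ 0.57  -0.032  0.159]
scene spout_mouth [299. 219.] 0.6 [ 0.525 -0.037  0.142]
scene pourer [427. 210.] 0.71 [0.465 0.35  0.044]
scene glass_cup [339. 226.] 0.96 [0.477 0.083 0.036]
scene dosing_cup [268. 288.] 0.61 [ 0.665 -0.142  0.04 ]
scene tamper [375. 268.] 0.93 [0.633 0.156 0.023]
scene jug [170. 252.] 0.64 [ 0.512 -0.403  0.052]
scene brush [160. 289.] 0.62 [ 0.61  -0.434  0.02 ]
scene jar [484. 259.] 0.78 [0.681 0.441 0.069]
side stand [321. 272.] 0.62 [0.547 0.019 0.037]
side bed [310. 254.] 0.67 [0.583 0.021 0.087]
side handle_end [298. 288.] 0.97 [0.524 0.145 0.08 ]
spout it knows: bed, brush, dosing_cup, glass_cup, handle_end, jar, jug, pourer, spout_grip, spout_mouth, stand, tamper
side spout_grip [327. 231.] 0.88 [ 0.554 -0.017  0.152]
side spout_mouth [345. 239.] 0.72 [ 0.51  -0.04   0.133]
side pourer [270. 387.] 0.91 [0.373 0.42  0.08 ]
side dosing_cup [336. 310.] 0.73 [0.423 0.12  0.042]
side dosing_cup [331. 245.] 0.49 [ 0.539 -0.017  0.112]
side tamper [268. 300.] 0.98 [0.599 0.179 0.023]
side tamper [168. 368.] 0.32 [0.612 0.498 0.039]
side jug [418. 227.] 0.66 [ 0.457 -0.37   0.013]
side brush [390. 207.] 0.6 [ 0.594 -0.426  0.005]
side jar [170. 370.] 0.91 [0.61  0.497 0.035]
```

```bash
python3 - <<'E'
from h import *
a=cv2.imread('pics/scene0.png')[170:330,230:430];b=cv2.imread('pics/side0.png')[180:340,230:430]
cv2.imwrite('pics/c0.png',cv2.resize(np.hstack([a,b]),(800,320),interpolation=cv2.INTER_CUBIC))
# triangulate
Ps=[pose(n) for n in('scene','side')]
for q,u,v in [('stand',(311,269),(321,272)),('bed',(315,260),(310,254)),('handle',(363,228),(298,288)),('grip',(303,228),(327,231)),('mouth',(299,219),(345,239)),('tamper',(375,268),(268,300))]:
    A=[P[0]@np.c_[P[1],P[2]] for P in Ps]
    X=cv2.triangulatePoints(A[0],A[1],np.float64(u),np.float64(v)).ravel();X=X[:3]/X[3]
    print(q,X.round(3),proj(Ps[0],X).round()-u)
for P in Ps: print((-P[1].T@P[2]).round(2),P[0][0,0])
E
```

```text
stand [ 0.582 -0.022 -0.009] [-2. -1.]
bed [ 0.605 -0.007  0.058] [0. 0.]
handle [0.527 0.141 0.075] [0. 0.]
grip [ 0.56  -0.029  0.144] [0. 0.]
mouth [ 0.511 -0.039  0.131] [-1. -1.]
tamper [ 0.617  0.162 -0.001] [0. 0.]
[ 1.33 -0.08  1.07] 456.1010005948953
[-0.15  0.93  0.98] 535.5776169283091
```

View pics/c0.png

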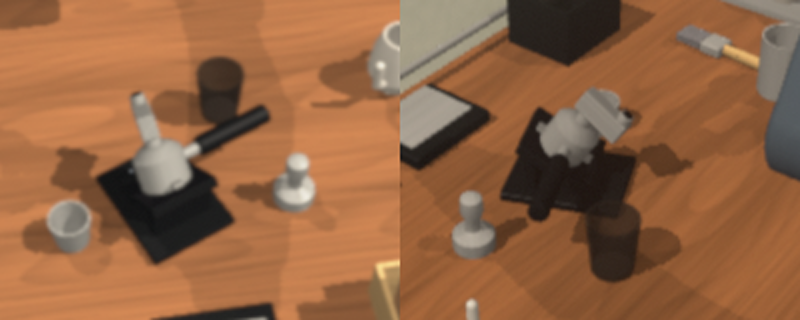

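View pics/scene0.png

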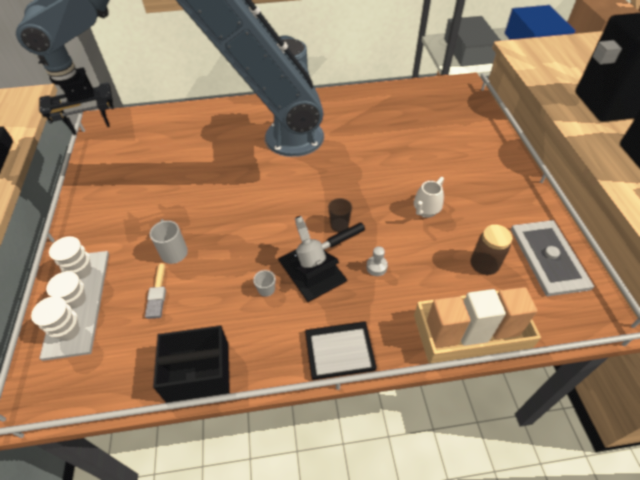

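The stand sits at about (300, 255) in the scene picture, with its handle towards the glass cup side. The spout arm points roughly towards the robot, i.e. downhill, giving q ≈ -4.5. Next I'll work out the approach pose and the wrist roll.

```bash
cat >> h.py <<'E'
from scipy.spatial.transform import Rotation as Ro
def stand_R(psi): return Ro.from_euler('z',psi).as_matrix()
def bedR(psi): # x' uphill, y, A
    a=.56;return stand_R(psi)@np.array([[np.cos(a),0,-np.sin(a)],[0,1,0],[np.sin(a),0,np.cos(a)]])
def spoutR(psi,q): return bedR(psi)@Ro.from_euler('z',-q).as_matrix()
def tool_for(psi,q,flip):
    S=spoutR(psi,q); s=1 if flip else -1
    y=s*S[:,0]; z=-S[:,2]; return np.c_[np.cross(y,z),y,z]
def wristq(R,q1,q23):
    M=Ro.from_euler('y',-q23,degrees=True).as_matrix()@Ro.from_euler('z',-q1,degrees=True).as_matrix()@R
    e=Ro.from_matrix(M).as_euler('ZYZ',degrees=True);return e
def rotrow(R): # shares of 2 rad from current
    return Ro.from_matrix(R@np.array(bot.read_state()['tcp_rot']).T).as_rotvec()/2
E
python3 - <<'E'
from h import *
s=bot.read_state();print(np.round(s['tcp_rot'],3))
print(wristq(np.array(s['tcp_rot']),-87.405,112.312))
psi=np.radians(23.4)
for q in (-4.5,-3,-1.5,0):
  for f in (0,1):
    R=tool_for(psi,q,f)
    print(q,f,[wristq(R,q1,100).round() for q1 in(-30,-15)],rotrow(R).round(3))
print(cams.calibration('wrist'))
E
```

```text
[[ 0.975  0.222 -0.   ]
 [ 0.222 -0.975 -0.   ]
 [-0.     0.    -1.   ]]
[-1.75370859e-03  6.76858806e+01  7.97729778e+01]
-4.5 0 [array([ 29.,  63., -51.]), array([ 23.,  56., -35.])] [-0.393 -0.176  1.497]
-4.5 1 [array([ 29.,  63., 129.]), array([ 23.,  56., 145.])] [ 0.115 -0.255 -0.014]
-3 0 [array([29., 63., 35.]), array([23., 56., 51.])] [-0.121 -0.288  0.784]
-3 1 [array([  29.,   63., -145.]), array([  23.,   56., -129.])] [ 0.284 -0.12  -0.742]
-1.5 0 [array([ 29.,  63., 121.]), array([ 23.,  56., 137.])] [ 0.096 -0.263  0.055]
-1.5 1 [array([ 29.,  63., -59.]), array([ 23.,  56., -43.])] [ 0.394  0.144 -1.457]
0 0 [array([  29.,   63., -153.]), array([  23.,   56., -137.])] [ 0.27  -0.137 -0.674]
0 1 [array([29., 63., 27.]), array([23., 56., 43.])] [-0.144 -0.284  0.852]
{'mtx': array([[398.58157996,   0.        , 321.21348896],
       [  0.        , 398.58157996, 233.88883664],
       [  0.        ,   0.        ,   1.        ]]), 'tool_from_camera': array([[-6.21355313e-05, -9.65013757e-01, -2.62199248e-01,
         7.32306932e-02],
       [ 9.99998193e-01,  4.38170257e-04, -1.84964583e-03,
         9.32383330e-04],
       [ 1.89982158e-03, -2.62198889e-01,  9.65011986e-01,
        -1.36593830e-01],
       [ 0.00000000e+00,  0.00000000e+00,  0.00000000e+00,
         1.00000000e+00]])}
```

```bash
R='[0.34,0.545,0.05,-0.2,-0.09,0.75]'; python3 -m handwheel '[[0.04,0.06,0.03,-0.025,-0.011,0.094],[0.08,0.13,0.05,-0.05,-0.022,0.188],[0.12,0.2,0.05,-0.075,-0.034,0.281],[0.17,0.27,0.05,-0.1,-0.045,0.375],[0.21,0.34,0.05,-0.125,-0.056,0.469],[0.25,0.41,0.05,-0.15,-0.067,0.563],[0.3,0.48,0.05,-0.175,-0.079,0.656],[0.34,0.545,0.05,-0.2,-0.09,0.75]]' 1
python3 - <<'E'
from h import *
s=bot.read_state();print(s['joint_positions'],s['position'],s['force'])
print(rotrow(tool_for(np.radians(23.4),-4.5,0)),np.array([.48,-.064,.275])-s['position'])
E
```

```text
time_s: 1.97
position: [0.312, -0.329, 0.2911]
tcp_rot: [[0.375, 0.902, 0.212], [0.924, -0.345, -0.166], [-0.077, 0.258, -0.963]]
force: [0.9, -0.2, -0.3]
opening: 1.0
grasp_force: 0.0
[-65.22271113   7.91543416 112.23050785   9.76833001  46.32530302
 -49.60973227] [ 0.31202234 -0.32900191  0.29107976] [ 0.94662877 -0.21151291 -0.26895995]
[-0.26689749 -0.11649794  1.01359403] [ 0.16797766  0.26500191 -0.01607976]
```

```bash
python3 -m handwheel '[[0.03,0.05,0,-0.03,-0.013,0.12],[0.06,0.09,0,-0.06,-0.026,0.24],[0.09,0.14,0,-0.09,-0.04,0.36],[0.12,0.18,0,-0.12,-0.05,0.47],[0.15,0.23,0,-0.15,-0.065,0.59],[0.17,0.265,-0.015,-0.18,-0.08,0.71],[0.17,0.265,-0.015,-0.22,-0.096,0.83],[0.17,0.265,-0.015,-0.26,-0.114,0.99]]' 1
python3 - <<'E'
from h import *
s=bot.read_state();print(s['joint_positions'],s['position'],s['force'])
print(rotrow(tool_for(np.radians(23.4),-4.5,0)),np.array([.48,-.064,.275])-s['position'])
E
```

```text
time_s: 2.63
position: [0.4822, -0.0624, 0.2756]
tcp_rot: [[-0.512, 0.735, 0.445], [0.799, 0.598, -0.069], [-0.317, 0.32, -0.893]]
force: [0.0, 0.2, -0.2]
opening: 1.0
grasp_force: 0.0
[-24.82397192   9.73720483 117.47570336  15.45065451  27.76678618
 -72.81229027] [ 0.4822195  -0.06240866  0.27558662] [ 0.03824394  0.23657126 -0.20552239]
[-0.14030888 -0.06502753  0.53086436] [-0.0022195  -0.00159134 -0.00058662]
```

```bash
python3 -m handwheel '[[0,0,0,-0.017,-0.008,0.065],[0,0,0,-0.034,-0.016,0.13],[0,0,0,-0.052,-0.024,0.196],[0,0,0,-0.07,-0.032,0.262],[0,0,0,-0.087,-0.04,0.33],[0,0,0,-0.105,-0.048,0.395],[0,0,0,-0.122,-0.056,0.46],[0,0,0,-0.14,-0.065,0.53]]' 1 | head -3
python3 -m handwheel '[[0,0,0,-0.012,-0.006,0.045],[0,0,0,-0.012,-0.006,0.045],[0,0,0,-0.012,-0.006,0.045],[0,0,0,-0.012,-0.006,0.045],[0,0,0,-0.012,-0.006,0.045],[0,0,0,-0.012,-0.006,0.045],[0,0,0,-0.012,-0.006,0.045],[0,0,0,-0.012,-0.006,0.045]]' 1 | head -3
python3 - <<'E'
from h import *
s=bot.read_state();print(s['joint_positions'],s['position'],s['qvel'])
print(rotrow(tool_for(np.radians(23.4),-4.5,0)))
P=pose('wrist');im,d=cams.capture('wrist');cv2.imwrite('pics/w1.png',im);np.savez('w1.npz',d=d,K=P[0],R=P[1],t=P[2])
for q in ['bed','handle_end','spout_grip','spout_mouth','stand','glass_cup']:
  for x in models.tip_of(q,'wrist')[:2]:
    u,v=x['position'];i,j=int(np.clip(v,0,479)),int(np.clip(u,0,639))
    print(q,np.round([u,v]),round(x['conf'],2),unproj(P,(u,v),d[i,j]).round(3))
E
```

```text
time_s: 3.3
position: [0.4813, -0.0658, 0.2759]
tcp_rot: [[-0.863, -0.006, 0.506], [0.082, 0.985, 0.15], [-0.499, 0.171, -0.85]]
time_s: 3.97
position: [0.4814, -0.0656, 0.2757]
tcp_rot: [[-0.861, -0.09, 0.501], [-0.002, 0.985, 0.173], [-0.509, 0.148, -0.848]]
[ -36.51128871   11.09099036  118.54378772   43.4258068    39.51526054
 -160.99032477] [ 0.48137584 -0.06561585  0.27565587] [-0.04113099  0.17518703  0.00219223 -0.0567295   0.09016697 -0.17673701]
[-0.01733059 -0.00748122  0.06762062]
handle_end [518. 142.] 0.59 [0.522 0.134 0.094]
spout_grip [329. 219.] 0.9 [ 0.551 -0.035  0.149]
spout_mouth [328. 173.] 0.81 [ 0.514 -0.038  0.142]
spout_mouth [199. 186.] 0.49 [ 0.616 -0.142  0.026]
stand [316. 147.] 0.95 [ 0.558 -0.029  0.046]
glass_cup [460.   0.] 0.83 [0.428 0.062 0.058]
```

View pics/w1.png

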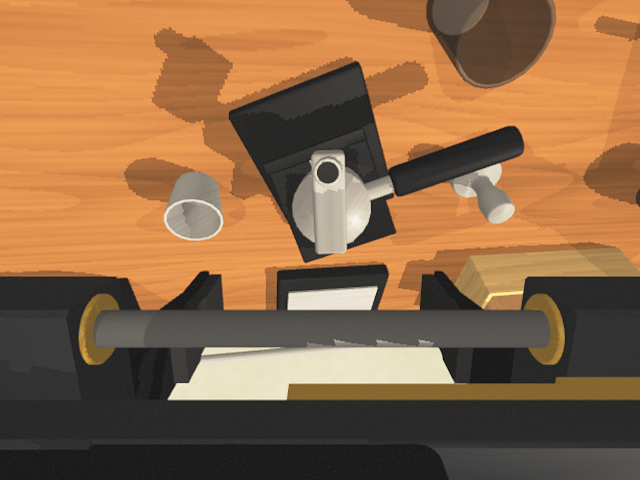

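```bash
cat > meas.py <<'E'
from h import *
def cloud(P,d):
    K,R,t=P;v,u=np.mgrid[:480,:640]
    c=np.stack([(u-K[0,2])/K[0,0]*d,(v-K[1,2])/K[1,1]*d,d],-1)
    X=(c-t)@R; X[d<=0]=np.nan; return X
def handle(X,im,bx=(405,110,520,215)):
    u0,v0,u1,v1=bx
    m=np.zeros(X.shape[:2],bool);m[v0:v1,u0:u1]=1
    m&=(im.max(2)<70)&(X[...,2]>.055)&(X[...,2]<.13)
    p=X[m];c=np.median(p,0);p=p[np.linalg.norm(p-c,axis=1)<.08];c=p.mean(0)
    w=np.linalg.svd(p-c,full_matrices=False)[2][0];w*=np.sign(w[1]);return c,w,len(p)
E
python3 - <<'E'
from meas import *
z=np.load('w1.npz');P=(z['K'],z['R'],z['t']);im=cv2.imread('pics/w1.png');X=cloud(P,z['d'])
c,w,n=handle(X,im);psi=np.arctan2(-w[0],w[1]);print('handle',c.round(4),w.round(3),n,'psi',np.degrees(psi))
p0=X[190:245,320:343].reshape(-1,3)
for k in range(3):
    cc=p0.mean(0);nn=np.linalg.svd(p0-cc,full_matrices=False)[2][2];nn*=np.sign(nn[2]);p0=p0[abs((p0-cc)@nn)<.0015]
print('normal',nn.round(3),'expect',bedR(psi)[:,2].round(3),cc.round(4),len(p0))
m=np.zeros((480,640),bool);m[140:265,295:365]=1
m&=abs((X-cc)@nn)<.0025
B=bedR(psi);q=((X[m]-cc)@B)[:,:2]
r=cv2.minAreaRect((q*1000).astype(np.float32));print(r,m.sum())
# long side direction by row midpoints
rows=[(v,np.where(m[v])[0]) for v in range(190,246)]
mid=np.array([ (X[v,i[0]]+X[v,i[-1]])/2 for v,i in rows if len(i)>15]);mq=(mid-cc)@B
a=np.polyfit(mq[:,0],mq[:,1],1);print('slope deg',np.degrees(np.arctan(a[0])),mq[[0,-1]]*1000)
s=bot.read_state();T=np.array(s['tcp_rot']);print('toolx in bed',(B.T@T).round(3))
print([ (v,i[0],i[-1]) for v,i in rows[::11]])
# axis point from bar blunt end
E
```

```text
handle [0.5406 0.0893 0.0913] [-0.414  0.91  -0.012] 3627 psi 24.48032315494091Traceback (most recent call last):
  File "<stdin>", line 6, in <module>
    u, s, vh = gufunc(a, signature=signature)
               ~~~~~~^^^^^^^^^^^^^^^^^^^^^^^^
    raise LinAlgError("SVD did not converge")
numpy.linalg.LinAlgError: SVD did not converge
```

```bash
cat >> meas.py <<'E'
def bar(X,psi,box,seed):
    u0,v0,u1,v1=seed
    p0=X[v0:v1,u0:u1].reshape(-1,3);p0=p0[~np.isnan(p0[:,0])]
    B=bedR(psi);h=np.median(p0@B[:,2])
    u0,v0,u1,v1=box;m=np.zeros(X.shape[:2],bool);m[v0:v1,u0:u1]=1
    m&=abs(X@B[:,2]-h)<.003
    q=X[m]@B
    return B,h,m,q
E
python3 - <<'E'
from meas import *
z=np.load('w1.npz');P=(z['K'],z['R'],z['t']);im=cv2.imread('pics/w1.png');X=cloud(P,z['d'])
c,w,n=handle(X,im);psi=np.arctan2(-w[0],w[1])
print('nan frac',np.isnan(X[190:245,320:343,0]).mean())
B,h,m,q=bar(X,psi,(295,140,365,265),(320,195,343,240))
r=cv2.minAreaRect((q[:,:2]*1000).astype(np.float32));print(h,r,len(q))
p=q[:,:2]-q[:,:2].mean(0);print('pca',np.linalg.svd(p,full_matrices=False)[2][0])
s=bot.read_state();print('tool in bed',(B.T@np.array(s['tcp_rot'])).round(3), (B.T@np.array(s['position'])).round(4))
# handle axis: centre line lies on surface toward camera; bed-frame coords of centroid
print('handle c bed',(B.T@c).round(4), 'tcp',s['position'])
o=im.copy();o[m]=(0,255,0);cv2.imwrite('pics/m1.png',cv2.resize(o[130:280,270:550],(800,428)))
E
```

```text
nan frac 0.003952569169960474
-0.13297327883514565 ((482.0752868652344, -256.2333679199219), (23.956926345825195, 74.95001983642578), 71.42464447021484) 2571
pca [ 0.94659601 -0.32242207]
tool in bed [[-0.935  0.355 -0.003]
 [ 0.355  0.934 -0.05 ]
 [-0.015 -0.048 -0.999]] [ 0.4945 -0.2595  0.0153]
handle c bed [ 0.4967 -0.1427 -0.2036] tcp [ 0.48142352 -0.06590247  0.27559944]
```

View pics/m1.png

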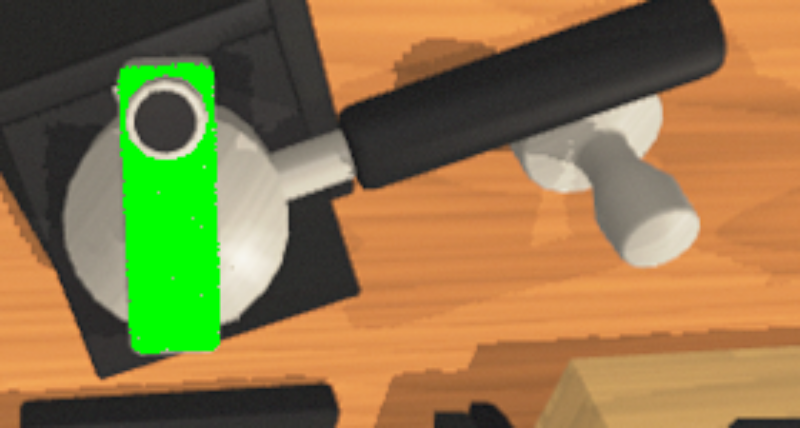

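The green mask shows the 24 × 75 mm bar top cleanly, with the arm at q ≈ -4.39. Next is the aligned descent.

```bash
cat >> meas.py <<'E'
PSI=np.radians(24.48);AX=np.array([.4968,-.2612]);H0=-.1450;Q0=-4.386
def target(q,up=0.):  # tcp for spout angle q, up m along A
    h=H0+.006+up-.003*(q-Q0)/(2*np.pi)
    return bedR(PSI)@np.r_[AX,h],tool_for(PSI,q,0)
def go(q,up=0.):
    p,R=target(q,up);s=bot.read_state()
    T=np.array(s['tcp_rot']);j=s['joint_positions']
    print('dp',(p-s['position']).round(4),'rot',rotrow(R).round(4),'j',np.round(j,1),'f',np.round(s['force'],1),'m',np.round(s['moment'],2),'op',s['opening'],'t',s['time_s'])
    S=bedR(PSI).T@T;print('tool q',round(-np.pi/2-np.unwrap([q*-1-np.pi/2,np.arctan2(S[1,0],S[0,0])])[1],4))
E
python3 - <<'E'
from meas import *
go(Q0,.15);go(Q0,.04);go(Q0)
s=bot.read_state();j=s['joint_positions'];print(wristq(np.array(s['tcp_rot']),j[0],j[1]+j[2])[2]-90)
for q1 in(-36,-30,-24):print(q1,wristq(target(Q0)[1],q1,j[1]+j[2]-10)-[0,0,90])
print(target(Q0))
E
```

```text
dp [ 0.0046  0.0002 -0.0024] rot [0.0108 0.0036 0.0289] j [ -36.5   11.1  118.5   43.4   39.5 -161. ] f [0.3 0.5 0.4] m [-0.05  0.19  0.  ] op 0.9968930078750677 t 4.3167
tool q -4.3495
dp [ 0.0577  0.0244 -0.0956] rot [0.0108 0.0036 0.0289] j [ -36.5   11.1  118.5   43.4   39.5 -161. ] f [0.3 0.5 0.4] m [-0.05  0.19  0.  ] op 0.9968930078750677 t 4.3167
tool q -4.3495
dp [ 0.0771  0.0332 -0.1295] rot [0.0108 0.0036 0.0289] j [ -36.5   11.1  118.5   43.4   39.5 -161. ] f [0.3 0.5 0.4] m [-0.05  0.19  0.  ] op 0.9968930078750677 t 4.3167
tool q -4.3495
-161.0106237302786
-36 [  37.29175779   49.72174885 -153.75739517]
-30 [  36.52415915   46.58736636 -148.16027485]
-24 [  35.2742736    43.52645939 -142.19217668]
(array([ 0.55851094, -0.03270686,  0.14612484]), array([[-0.8632422 , -0.145268  ,  0.48343573],
       [-0.04074442,  0.97462363,  0.22011059],
       [-0.50314291,  0.17031144, -0.84725511]]))
```

```bash
python3 -m handwheel '[[0.01,0.003,-0.014,0.002,0.001,0.005],[0.02,0.007,-0.028,0.004,0.001,0.01],[0.03,0.01,-0.045,0.006,0.002,0.015],[0.04,0.015,-0.06,0.008,0.003,0.02],[0.05,0.02,-0.08,0.011,0.004,0.025],[0.057,0.024,-0.095,0.011,0.004,0.029],[0.057,0.024,-0.095,0.011,0.004,0.029],[0.057,0.024,-0.095,0.011,0.004,0.029]]' 1 >/dev/null
python3 -c "
from meas import *
go(Q0,.04);go(Q0)"
```

```text
dp [-0.0105 -0.0052 -0.0167] rot [ 0.0035 -0.0172  0.0038] j [ -27.6   24.6  114.    49.4   31.6 -163.5] f [-0.   0.9 -0.3] m [-0.06  0.12 -0.04] op 1.0027795041649925 t 4.9833
tool q -4.3752
dp [ 0.0089  0.0036 -0.0505] rot [ 0.0035 -0.0172  0.0038] j [ -27.6   24.6  114.    49.4   31.6 -163.5] f [-0.   0.9 -0.3] m [-0.06  0.12 -0.04] op 1.0027795041649925 t 4.9833
tool q -4.3752
```

```bash
python3 - <<'E'
from meas import *
for up,q1,q23 in((.04,-29,136),(0,-28,136),(0,-28,140)):
  for q in(Q0,-2.,0):print(up,q23,q,[(wristq(target(q)[1],q1+a,q23)-[0,0,90]).round() for a in(-4,0,4)])
E
```

```text
0.04 136 -4.386 [array([  49.,   36., -168.]), array([  50.,   34., -165.]), array([  50.,   32., -161.])]
0.04 136 -2.0 [array([ 49.,  36., -31.]), array([ 50.,  34., -28.]), array([ 50.,  32., -25.])]
0.04 136 0 [array([49., 36., 84.]), array([50., 34., 87.]), array([  50.,   32., -270.])]
0 136 -4.386 [array([  50.,   36., -167.]), array([  50.,   33., -164.]), array([  50.,   31., -160.])]
0 136 -2.0 [array([ 50.,  36., -30.]), array([ 50.,  33., -27.]), array([ 50.,  31., -24.])]
0 136 0 [array([50., 36., 84.]), array([50., 33., 88.]), array([  50.,   31., -269.])]
0 140 -4.386 [array([  54.,   33., -173.]), array([  55.,   31., -170.]), array([  55.,   29., -167.])]
0 140 -2.0 [array([ 54.,  33., -36.]), array([ 55.,  31., -33.]), array([ 55.,  29., -30.])]
0 140 0 [array([54., 33., 79.]), array([55., 31., 82.]), array([55., 29., 85.])]
```

```bash
python3 -c "
from meas import *
go(-4.13,.04)"
```

```text
dp [-0.0104 -0.0051 -0.0168] rot [ 0.0635  0.0104 -0.1058] j [ -27.6   24.6  114.    49.4   31.6 -163.5] f [-0.   0.9 -0.3] m [-0.06  0.12 -0.04] op 1.0027795041649925 t 4.9833
tool q -4.3752
```

Roll first while still above, then check where it landed.

```bash
python3 -m handwheel '[[-0.005,-0.003,0,0.016,0.003,-0.026],[-0.01,-0.005,0,0.032,0.005,-0.053],[-0.01,-0.005,-0.005,0.048,0.008,-0.08],[-0.01,-0.005,-0.01,0.063,0.01,-0.106],[-0.01,-0.005,-0.0168,0.063,0.01,-0.106],[-0.01,-0.005,-0.0168,0.063,0.01,-0.106],[-0.01,-0.005,-0.0168,0.063,0.01,-0.106],[-0.01,-0.005,-0.0168,0.063,0.01,-0.106]]' 1 >/dev/null
python3 -c "
from meas import *
go(-4.13,.04);go(-4.13)"
```

```text
dp [-0.0006  0.0006 -0.0014] rot [0.0014 0.0014 0.0009] j [ -29.8   26.3  117.3   59.8   29.8 -162.3] f [-0.4 -0.4 -0.2] m [-0.08  0.16  0.03] op 0.9968241975045384 t 5.65
tool q -4.1304
dp [ 0.0188  0.0094 -0.0353] rot [0.0014 0.0014 0.0009] j [ -29.8   26.3  117.3   59.8   29.8 -162.3] f [-0.4 -0.4 -0.2] m [-0.08  0.16  0.03] op 0.9968241975045384 t 5.65
tool q -4.1304
```

```bash
python3 -c "
from meas import *
go(-3.95,.0)"
```

```text
dp [ 0.0188  0.0094 -0.0353] rot [ 0.045   0.0211 -0.0753] j [ -29.8   26.3  117.3   59.8   29.8 -162.3] f [-0.4 -0.4 -0.2] m [-0.08  0.16  0.03] op 0.9968241975045384 t 5.65
tool q -4.1304
```

```bash
python3 -m handwheel '[[0,0,0,0.02,0.01,-0.035],[0,0,0,0.045,0.021,-0.075],[0.004,0.002,-0.007,0.045,0.021,-0.075],[0.008,0.004,-0.014,0.045,0.021,-0.075],[0.012,0.006,-0.021,0.045,0.021,-0.075],[0.016,0.008,-0.028,0.045,0.021,-0.075],[0.019,0.0095,-0.0355,0.045,0.021,-0.075],[0.019,0.0095,-0.0355,0.045,0.021,-0.075]]' 1 >/dev/null
python3 -c "
from meas import *
go(-3.95,.0)
im,d=cams.capture('wrist');cv2.imwrite('pics/w2.png',im)"
```

```text
dp [-0.0005 -0.0006  0.0013] rot [-0.0004 -0.0005 -0.0008] j [ -27.3   31.6  116.3   67.5   26.9 -158.6] f [-0.1 -0.   0.2] m [-0.06  0.14 -0.01] op 0.9988004464103252 t 6.3167
tool q -3.9506
```

View pics/w2.png

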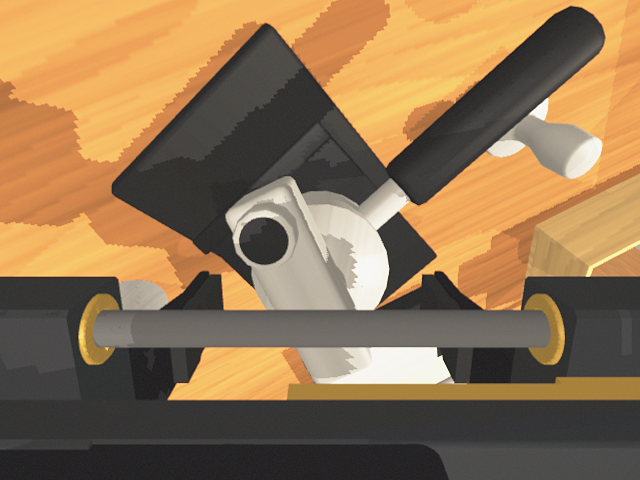

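The jaws, at (200, 320) and (440, 320), straddle the bar, which is about 25° off square. Closing will pull it clockwise into line.

```bash
python3 -m handwheel '[[0,0,0,0,0,0],[0,0,0,0,0,0],[0,0,0,0,0,0],[0,0,0,0,0,0],[0,0,0,0,0,0],[0,0,0,0,0,0],[0,0,0,0,0,0],[0,0,0,0,0,0]]' -1
python3 -c "
from meas import *
go(-3.95);go(-3.0)"
```

```text
time_s: 7.03
position: [0.5588, -0.0322, 0.145]
tcp_rot: [[-0.845, 0.232, 0.482], [0.374, 0.901, 0.221], [-0.383, 0.367, -0.847]]
force: [0.4, -0.2, -0.1]
opening: 0.478
grasp_force: 0.0
dp [-0.0002 -0.0004  0.0009] rot [-0.0004 -0.0004 -0.0005] j [ -27.4   31.6  116.3   67.5   26.9 -158.6] f [ 0.4 -0.2 -0.1] m [-0.1   0.14 -0.02] op 0.47845583173316575 t 7.0333
tool q -3.9503
dp [ 0.0001 -0.0003  0.0006] rot [ 0.2291  0.1044 -0.403 ] j [ -27.4   31.6  116.3   67.5   26.9 -158.6] f [ 0.4 -0.2 -0.1] m [-0.1   0.14 -0.02] op 0.47845583173316575 t 7.0333
tool q -3.9503
```

```bash
python3 -m handwheel '[[0,0,0,0,0,0],[0,0,0,0,0,0],[0,0,0,0,0,0],[0,0,0,0,0,0],[0,0,0,0,0,0],[0,0,0,0,0,0],[0,0,0,0,0,0],[0,0,0,0,0,0]]' -1
python3 -c "
from meas import *
go(-3.95)"
```

```text
time_s: 7.7
position: [0.559, -0.0324, 0.1448]
tcp_rot: [[-0.845, 0.232, 0.482], [0.374, 0.901, 0.221], [-0.383, 0.367, -0.848]]
force: [3.9, 0.9, -7.6]
opening: 0.304
grasp_force: 27.0
dp [-0.0004 -0.0003  0.0012] rot [-0.0002 -0.0004 -0.0004] j [ -27.4   31.6  116.3   67.5   26.9 -158.6] f [ 3.9  0.9 -7.6] m [-0.32  0.04 -0.04] op 0.3042326042602739 t 7.7
tool q -3.9503
```

```bash
python3 -m handwheel '[[0,0,0,0.024,0.011,-0.042],[0,0,0,0.048,0.022,-0.085],[0,0,0,0.072,0.033,-0.127],[0,0,0,0.096,0.044,-0.17],[0,0,0,0.12,0.055,-0.212],[0,0,0,0.145,0.066,-0.254],[0,0,0,0.169,0.077,-0.297],[0,0,0,0.193,0.088,-0.339]]' -1
python3 -c "
from meas import *
go(-3.15);go(-2.35)"
```

```text
time_s: 8.37
position: [0.559, -0.0326, 0.1443]
tcp_rot: [[-0.418, 0.77, 0.483], [0.909, 0.355, 0.22], [-0.002, 0.531, -0.848]]
force: [5.9, 0.6, -11.0]
opening: 0.307
grasp_force: 27.4
dp [-0.0002  0.0001  0.0013] rot [-0.001  -0.0009  0.0018] j [ -27.4   31.7  116.3   67.6   26.8 -112.7] f [  5.9   0.6 -11. ] m [-0.59 -0.02 -0.11] op 0.3066210578618622 t 8.3667
tool q -3.1456
dp [0.     0.0001 0.001 ] rot [ 0.1923  0.0872 -0.3371] j [ -27.4   31.7  116.3   67.6   26.8 -112.7] f [  5.9   0.6 -11. ] m [-0.59 -0.02 -0.11] op 0.3066210578618622 t 8.3667
tool q -3.1456
```

```bash
python3 -m handwheel '[[0,0,0,0.024,0.011,-0.042],[0,0,0,0.048,0.022,-0.085],[0,0,0,0.072,0.033,-0.127],[0,0,-0.001,0.096,0.044,-0.17],[0,0,-0.001,0.12,0.055,-0.212],[0,0,-0.001,0.145,0.066,-0.254],[0.0005,0,-0.001,0.169,0.077,-0.297],[0.0005,0,-0.001,0.193,0.088,-0.339]]' -1 >/dev/null
python3 - <<'E'
from meas import *
go(-2.35);go(-1.55)
P=pose('wrist');im,d=cams.capture('wrist');cv2.imwrite('pics/w3.png',im)
E
```

```text
dp [0.0001 0.0002 0.0016] rot [-0.0003 -0.0007  0.002 ] j [-27.3  31.7 116.4  67.9  26.7 -67.1] f [ 1.8  0.1 -6. ] m [-0.66  0.26 -0.12] op 0.3025387543939712 t 9.0333
tool q -2.346
dp [0.0003 0.0003 0.0012] rot [ 0.193   0.0871 -0.337 ] j [-27.3  31.7 116.4  67.9  26.7 -67.1] f [ 1.8  0.1 -6. ] m [-0.66  0.26 -0.12] op 0.3025387543939712 t 9.0333
tool q -2.346
```

View pics/w3.png

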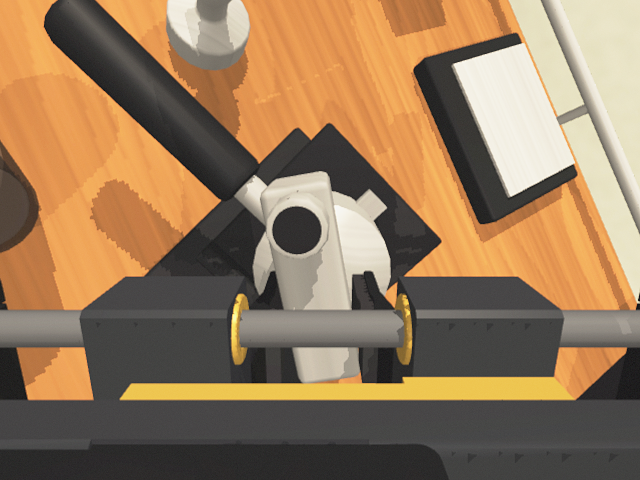

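The bar is turning with the jaws, lagging about 8°. I'll carry on.

```bash
for k in 1; do python3 -m handwheel '[[0,0,0,0.024,0.011,-0.042],[0,0,0,0.048,0.022,-0.085],[0,0,0,0.072,0.033,-0.127],[0,0,0,0.096,0.044,-0.17],[0,0,0,0.12,0.055,-0.212],[0,0,0,0.145,0.066,-0.254],[0,0,0,0.169,0.077,-0.297],[0,0,0,0.193,0.088,-0.338]]' -1 >/dev/null; done
python3 -c "
from meas import *
go(-1.55)"
python3 -m handwheel '[[0,0,0,0.024,0.011,-0.042],[0,0,0,0.048,0.022,-0.085],[0,0,0,0.072,0.033,-0.127],[0,0,0,0.096,0.044,-0.17],[0,0,0,0.12,0.055,-0.212],[0,0,0,0.145,0.066,-0.254],[0,0,0,0.169,0.077,-0.297],[0,0,0,0.193,0.088,-0.338]]' -1 >/dev/null
python3 -c "
from meas import *
go(-.75);go(-.1)"
```

```text
dp [ 0.0003 -0.0002  0.0016] rot [ 0.0002 -0.0007 -0.0002] j [-27.3  31.8 116.4  67.8  26.7 -21.5] f [ 3.9  0.5 -8.8] m [-0.6   0.33 -0.02] op 0.2971564009312145 t 9.75
tool q -1.5502
dp [ 0.0003 -0.0004  0.0015] rot [ 0.0001 -0.0006 -0.0013] j [-27.3  31.8 116.3  67.8  26.8  24.3] f [  6.1   2.3 -10.6] m [-0.35  0.26  0.01] op 0.29467157698083807 t 10.4167
tool q -0.752
dp [ 0.0004 -0.0003  0.0012] rot [ 0.157   0.0712 -0.2767] j [-27.3  31.8 116.3  67.8  26.8  24.3] f [  6.1   2.3 -10.6] m [-0.35  0.26  0.01] op 0.29467157698083807 t 10.4167
tool q -0.752
```

Now to tool q ≈ -0.1, then measure the bar's angle.

```bash
python3 -m handwheel '[[0,0,0,0.024,0.011,-0.042],[0,0,0,0.048,0.022,-0.085],[0,0,0,0.072,0.033,-0.127],[0,0,0,0.096,0.044,-0.17],[0,0,0,0.12,0.055,-0.212],[0,0,0,0.14,0.064,-0.245],[0,0,0,0.157,0.071,-0.277],[0,0,0,0.157,0.071,-0.277]]' -1 >/dev/null
python3 - <<'E'
from meas import *
go(0)
P=pose('wrist');im,d=cams.capture('wrist');cv2.imwrite('pics/w4.png',im);np.savez('w4.npz',d=d,K=P[0],R=P[1],t=P[2])
E
```

```text
dp [ 0.0002 -0.0003  0.0013] rot [ 0.025   0.0111 -0.0428] j [-27.2  31.8 116.4  68.2  26.6  61.3] f [  6.6   2.  -12.6] m [-0.34  0.1  -0.1 ] op 0.2919015439156556 t 11.0833
tool q -0.1015
```

View pics/w4.png

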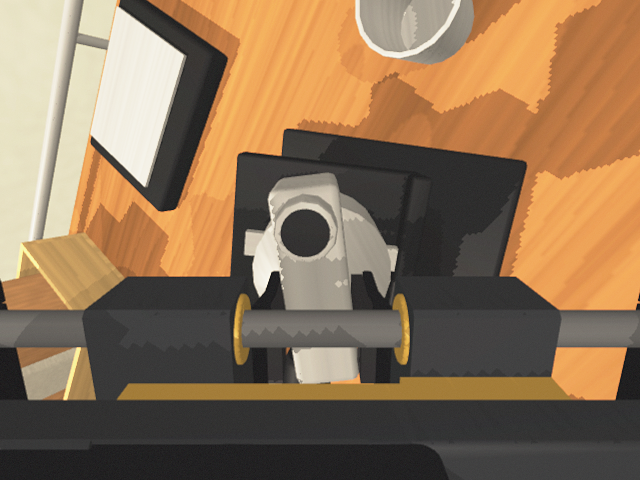

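The bar is visible in the jaws, with the arm up and the mouth at (305, 232). It is still a few degrees behind, so I'll measure that from the depth.

```bash
cat >> meas.py <<'E'
def barq(f,imf=None,box=(255,165,365,300)):
    z=np.load(f);P=(z['K'],z['R'],z['t']);X=cloud(P,z['d']);B=bedR(PSI)
    h=H0+.012-.003*(4.386)/(2*np.pi)
    Y=X@B;u0,v0,u1,v1=box
    m=np.zeros(X.shape[:2],bool);m[v0:v1,u0:u1]=1;m&=abs(Y[...,2]-h)<.005
    q=Y[m][:,:2]-AX
    # rotate to nominal (arm -y): bin along y, edge midpoints
    mids=[]
    for y in np.arange(-.030,-.008,.002):
        s=q[abs(q[:,1]-y)<.001]
        if len(s)>20: mids.append((y,s[:,0].min(),s[:,0].max()))
    mids=np.array(mids);print(len(q),np.median(Y[m][:,2])-h,(mids*1000).round(1).tolist())
    r=cv2.minAreaRect((q*1000).astype(np.float32));print(r)
    for k in(1,2):
        a=np.polyfit(mids[:,0],mids[:,k],1);print('edge q est', np.arctan(a[0]))
    return m
E
python3 -c "
from meas import *
barq('w4.npz')"
```

```text
4793 0.00022973406465021107 [[-30.0, -5.4, 19.5], [-28.0, -6.1, 19.0], [-26.0, -6.3, 18.4], [-24.0, -6.9, 17.9], [-22.0, -7.4, 17.4], [-20.0, -7.7, 16.8], [-18.0, -8.3, 16.3], [-16.0, -8.5, 15.9], [-14.0, -9.2, 15.4], [-12.0, 5.5, 14.8], [-10.0, 19.5, 24.1]]
((10.121627807617188, -32.21046447753906), (33.42209243774414, 42.208824157714844), 7.427590847015381)
edge q est 0.6228233395897979
edge q est -0.03505578368955259
```

```bash
python3 -m handwheel '[[0,0,0,0.012,0.0055,-0.021],[0,0,0,0.024,0.011,-0.042],[0,0,0,0.036,0.0165,-0.064],[0,0,0,0.048,0.022,-0.085],[0,0,0,0.048,0.022,-0.085],[0,0,0,0.048,0.022,-0.085],[0,0,0,0.048,0.022,-0.085],[0,0,0,0.048,0.022,-0.085]]' -1 >/dev/null
cat >> meas.py <<'E'
def look(n):
    P=pose('wrist');im,d=cams.capture('wrist');cv2.imwrite(f'pics/{n}.png',im);np.savez(f'{n}.npz',d=d,K=P[0],R=P[1],t=P[2])
    return P,im,d
def barq2(f,box=(255,165,365,300)):
    z=np.load(f);P=(z['K'],z['R'],z['t']);Y=cloud(P,z['d'])@bedR(PSI)
    h=H0+.012-.003*(4.386)/(2*np.pi);u0,v0,u1,v1=box
    m=np.zeros(Y.shape[:2],bool);m[v0:v1,u0:u1]=1;m&=abs(Y[...,2]-h)<.005
    q=Y[m][:,:2]-AX;o=[]
    for y in np.arange(-.034,-.012,.002):
        s=q[(abs(q[:,1]-y)<.001)&(abs(q[:,0]+y*0)<.03)]
        if len(s)>20:
            w=s[:,0].max()-s[:,0].min()
            if .022<w<.028:o.append((y,s[:,0].min(),s[:,0].max()))
    o=np.array(o);print(len(o),'q edges',[round(np.arctan(np.polyfit(o[:,0],o[:,k],1)[0]),4) for k in(1,2)],'via axis',round(np.median(np.arctan((o[:,1]+o[:,2])/2/o[:,0])),4))
E
python3 -c "
from meas import *
barq2('w4.npz');go(0);look('w5');barq2('w5.npz')"
```

```text
11 q edges [np.float64(-0.2189), np.float64(-0.2298)] via axis -0.2253
dp [ 0.0001 -0.0002  0.0013] rot [-0.0222 -0.0108  0.0412] j [-27.2  31.8 116.4  68.1  26.6  72.7] f [  7.4   3.  -13.3] m [-0.34  0.14 -0.11] op 0.28232242946469865 t 11.8
tool q 0.096
10 q edges [np.float64(-0.0095), np.float64(-0.0136)] via axis -0.0195
```

```bash
python3 -m handwheel '[[0,0,0,0,0,0],[0,0,0,0,0,0],[0,0,0,0,0,0],[0,0,0,0,0,0],[0,0,0,0,0,0],[0,0,0,0,0,0],[0,0,0,0,0,0],[0,0,0,0,0,0]]' 1 | tail -3
python3 -m handwheel '[[0,0,0,0,0,0],[0,0,0,0,0,0],[0,0,0,0,0,0],[0,0,0,0,0,0],[-0.005,-0.002,0.009,0,0,0],[-0.012,-0.005,0.021,0,0,0],[-0.02,-0.009,0.035,0,0,0],[-0.03,-0.014,0.053,0,0,0]]' 1 | tail -3
python3 -m handwheel '[[-0.005,-0.002,0.009,0,0,0],[-0.01,-0.004,0.018,0,0,0],[-0.015,-0.007,0.026,0,0,0],[-0.02,-0.009,0.035,0,0,0],[-0.03,-0.014,0.053,0,0,0],[-0.04,-0.018,0.07,0,0,0],[-0.045,-0.02,0.08,0,0,0],[-0.045,-0.02,0.08,0,0,0]]' 1 | tail -3
python3 - <<'E'
from meas import *
go(0,.15);P,im,d=look('w6')
X=cloud(P,d);
# handle direction: dark pixels at handle height anywhere
Y=X@bedR(PSI);m=(im.max(2)<70)&(abs(Y[...,2]-(H0-.092-.002+.025+.010))<.015)&(abs(Y[...,0]-AX[0])<.03)&(Y[...,1]-AX[1]>.07)&(Y[...,1]-AX[1]<.165)
p=X[m]
if len(p)>300:
    w=np.linalg.svd(p-p.mean(0),full_matrices=False)[2][0];w*=np.sign(w[1]);print('handle',len(p),w,np.degrees(np.arctan2(-w[0],w[1])))
h=H0+.012-.003*4.386/6.283;b=(abs(Y[...,2]-h)<.003)&(np.hypot(*(np.moveaxis(Y[...,:2]-AX,-1,0)))<.06)
print(cv2.minAreaRect(((Y[b][:,:2]-AX)*1000).astype(np.float32)),b.sum())
E
```

```text
force: [-0.3, -0.6, 0.3]
opening: 0.811
grasp_force: 0.0
force: [-0.4, 0.1, 0.0]
opening: 1.005
grasp_force: 0.0
force: [-0.6, 0.7, 0.4]
opening: 0.996
grasp_force: 0.0
dp [ 0.0026  0.0017 -0.0075] rot [-0.0213 -0.0087  0.0426] j [-37.5  11.6 117.   43.   43.3  93.6] f [-0.6  0.7  0.4] m [-0.06  0.31 -0.  ] op 0.9962352066847959 t 13.85
tool q 0.0967
handle 1170 [-0.41712859  0.90881474 -0.00771488] 24.654217950201517
((0.31301116943359375, -16.150497436523438), (23.906002044677734, 74.8202896118164), 0.8494874835014343) 2514
```

View pics/w6.png

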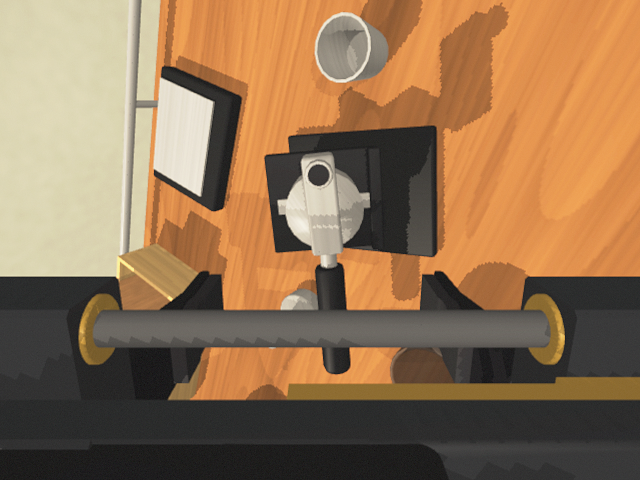

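The arm, with its mouth at (319, 175), is in line with the handle at (335, 320). It is within about 1° of the mark and the gripper is clear of everything.

```bash
python3 -c "
from rig import bot
print(bot.hand_in())"
```

```text
the job is handed in; nothing more can be done
None
```

The spout is screwed on until its arm points straight away from the handle (last measured at about -0.015 rad), it is released with the gripper clear, nothing else was touched as far as I saw, and the job is handed in at about 14 s; no verdict was returned.

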